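# Clear the overfilled tub and close it

### The job

The paint pot standing in the round blue tub sticks up past the white fill line, so the lid cannot seat. Take that pot out and stand it upright in the yellow tray, then put the blue lid on the tub so that it sits flat and fully home on the rim. Set both down rather than dropping them; everything else can stay as it is.

Things in the scene. Friction and masses are not known exactly. Their poses are not given: they have to be found in the camera images.
- tub: Open round blue tub, 140 mm across, fixed on the table. Origin: centre of its underside, z up. 132 mm wide inside, floor 4 mm thick; its rim is 36 mm and its white fill line 26 mm above the table. A black tape roll in it (57 mm wide, top at 23 mm) lies below the line and stays in.
- lid: Loose round blue lid, 156 mm wide, 0.15 kg, lying right way up. Origin: centre of its underside. Upward from there: tapered plug 9 mm deep (radius 46, then 56 mm), flange 5 mm thick, black grip knob 30 mm in diameter from 14 to 48 mm. Seated, the flange lies on the rim, the origin 27 mm above the tub's; the taper guides it in from 15 mm off centre. The small rusty tin lid is another thing.
- pot: Paint pot standing in the tub: white flip cap smeared olive green, 61 mm tall, 0.09 kg; its top 29 mm show above the rim. Origin: centre of its underside, z up. Body round, 42 mm wide; cap 44 mm wide along the pot's y, with a tab out to 28 mm along its +x, so grip across y. It stands 27 mm off the tub's centre, y roughly along the wall. The like pots on the table (cap smeared red-brown; black cap) are not meant.
- tray: Square yellow tray, 126 x 126 mm outside, wall 14 mm high and 3 mm thick, floor 3 mm thick, fixed on the table, empty. Origin: centre of its underside; x and y along its sides, z up.
There are look-alikes about, which are no part of the job. What is shaped like the pot but turquoise is not meant.

How it is judged:
By the outcome, as a careful person would: the job done as asked, in the order asked, and still so for the second after the job is handed in, with the robot touching nothing.
It also fails if it takes over 72 s, if anything falls off the work surface, if the arm or the gripper's body presses on something with over 40 N, if the wrist force passes 120 N, or if a joint passes its speed limit or range.

### The arm

A 6-joint arm with a two-finger parallel gripper is mounted at the origin on a cart in front of the work surface, level with it; the furniture and walls round the work are solid. World frame = base frame: x ahead of the robot, y to its left, z up, the work surface at z = 0. Lengths are in m, angles in rad, forces in N, time in s.
With the tool pointing down it reaches from about 0.35 to 0.85 m from the base axis. Payload 8.1 kg.
Tool frame: the origin (TCP) lies midway between the tips of the shut fingers; the grasp point (between the pads) lies 19 mm behind it; z points along the fingers, y is the line along which they close (so a half turn about z gives the same grasp; the last joint's range is limited). The gripper opens to 93 mm and grips with 3 to 60 N. Pads are 15 mm wide; open, the fingers measure 128 mm over their backs; the gripper's body (75 mm by 188 mm) begins 65 mm behind the grasp point.
Start: joints at [1.13, 0.13, 1.488, -0, 1.523, -0.085], TCP at [0.209, 0.562, 0.219] pointing down, gripper open.
Joint ranges: [-2.96, 2.96], [-0.89, 2.26], [0.02, 2.5], [-1.34, 4.48], [0, 2.73], [-2.66, 2.66]. Speed limits (rad/s): [2.39, 2.39, 2.79, 3.14, 3.14, 3.14].

### API

Orientations are given as a rotation vector (axis times angle).
In Python, from plant import robot, cams gives the robot as it stands. The module is installed in compiled form; this text tells all that it offers.
- The arm moves only by the tool play_rows, never from a script. Its arguments are lists of equal length, an entry for each row: "slide": the shift along the tool's x, y, z scaled (see below), a list of three; "twist": the turn, a rotation vector about the tool's x, y, z scaled (see below), a list of three. A call has exactly 8 rows; each row shifts and turns the commanded pose from where the row before left it, along the tool's axes as they then stand; what a row does not reach is not made up. The controller multiplies each number of a shift by 25 cm and each number of a turn by 60 degrees. A row lasts 1/10 s, in which the tool goes at most 50 mm and 8.59 degrees, less where a joint would pass 70% of its speed; a pose out of reach is approached as far as the arm can. A call with a number of a shift or a turn outside -1 to 1 is refused whole. A call with a gripper value outside its range is refused whole. "fingers" is the closure, from -1 (fully open) to 1 (shut), set as the call begins (left out, the last holds). The fingers move at their own pace and stop on an object; "force" is the grip in N (left out, the last holds). Time passes only in rows, so rows that do not move let the fingers close, or fill a call up. It gives the time, the measured TCP pose, the force, the opening and the grip force at its end, in the units of the state.
- robot.read_state(): the state, without advancing time (a new reading comes with each control period).
- cams.read_camera(name): name is "side" or "top" or "wrist"; returns (picture, depth): 420x560x3 uint8, red, green, blue; 420x560 float32, m along the optical axis (not along the pixel's ray), 0 where there is no reading.
- cams.get_calibration(name): a dict with "fx", "fy", "cx", "cy" (pixels), "k1" (the pictures are not rectified: a ray, as slopes to the right and down, at radius r is drawn at 1 + k1 r^2 times it, then the intrinsics apply), "world_from_camera" (4x4, takes a point from camera to world coordinates). Camera axes: x right, y down, z forward; pixel columns grow to the right and rows downward; lengths in m; the calibration is good to about 2 mm. A picture is of the moment at which its call begins: read the wrist's pose just before it. get_calibration takes no time and is no camera call; for the wrist camera it gives the pose at the moment of the call.
- robot.close_job(): hands the job in; it is judged then, once.
The state is a dict: "t": time; "q": joint angles; "dq": joint speeds; "joint_torque": joint torques, N m; "tool_pos": TCP position; "orientation": TCP orientation; "force": force on the tool from outside, world axes, zero at the start; "wrist_torque": the same for the moment, N m; "opening": finger opening in m; "gripper_force": force on a finger pad.
Only numpy, scipy, OpenCV 4.12 (cv2) and the standard library are available. Lean on these libraries where they do the work, as an engineer would, in place of code of your own. Each camera call takes 0.05 s, during which the arm holds its last target. There are 200 camera calls.

## Working session

There is one attempt and no reset: what is moved stays moved. The work goes in short steps, Python scripts to look and compute and a tool call to move; the robot and the scene stay as the last step left them, time stands still between calls to the robot, and variables do not carry over. Pictures are saved under pics/ and viewed, at most 10 in all, crops included, and the job is handed in when it is done.

Besides the shell and the picture viewer there is one more tool, called after "Emit:" in YAML: its name, and indented under it one key for each argument. play_rows: Moves the arm, as the interface text tells. Shifts and turns lie within -1 to 1; 1 stands for 25 cm of shift or 60 degrees of turn. Its arguments: {"type":"object","properties":{"slide":{"type":"array"},"twist":{"type":"array"},"fingers":{"type":"number"},"force":{"type":"number"}},"required":["slide","twist"]}

```bash
mkdir -p pics; cat > h.py <<'E'
import numpy as np, cv2
from plant import robot, cams
def grab(n):
    c=cams.get_calibration(n); p,d=cams.read_camera(n); return c,p,d
def save(f,p): cv2.imwrite('pics/'+f,p[:,:,::-1])
def cloud(c,d):
    h,w=d.shape; v,u=np.mgrid[:h,:w].astype(float)
    x=(u-c['cx'])/c['fx']; y=(v-c['cy'])/c['fy']; a,b=x.copy(),y.copy()
    for _ in range(8):
        s=1+c['k1']*(a*a+b*b); a,b=x/s,y/s
    P=np.stack([a*d,b*d,d,np.ones_like(d)],-1)@np.array(c['world_from_camera']).T
    P[d==0]=np.nan; return P[...,:3]
E
python3 - <<'E'
from h import *
s=robot.read_state(); print(s)
for n in('top','side'):
    c,p,d=grab(n); save(n+'1.png',p); np.savez(n+'1.npz',P=cloud(c,d),p=p)
    print(np.array(c['world_from_camera']).round(3))
E
```

```text
{'t': 0.0, 'q': array([ 1.12960641e+00,  1.31127041e-01,  1.48928253e+00,  2.56694578e-05,
        1.52300794e+00, -8.54158650e-02]), 'dq': array([-6.46825676e-05, -1.16522078e-03, -2.90395453e-04, -2.61475021e-03,
       -3.02857998e-04, -6.52866614e-04]), 'joint_torque': array([-5.22919217e-04, -5.59842074e+01, -4.91750658e+01,  7.67050311e-02,
        3.56122339e-02, -1.55974858e-04]), 'tool_pos': array([0.20872301, 0.56191428, 0.21760606]), 'orientation': array([-5.55819181e-01, -3.09152427e+00,  2.75676743e-03]), 'force': array([0.1397477 , 0.3499035 , 0.80167185]), 'wrist_torque': array([ 0.03655252, -0.0626758 ,  0.00646911]), 'gripper_force': 0.0, 'opening': 0.09296660268558467}
[[ 0.004 -0.981  0.195  0.332]
 [-1.    -0.005 -0.005  0.083]
 [ 0.006 -0.195 -0.981  0.885]
 [ 0.     0.     0.     1.   ]]
[[ 0.97  -0.136  0.2    0.318]
 [-0.241 -0.473  0.847 -0.647]
 [-0.02  -0.87  -0.492  0.477]
 [ 0.     0.     0.     1.   ]]
```

View pics/top1.png

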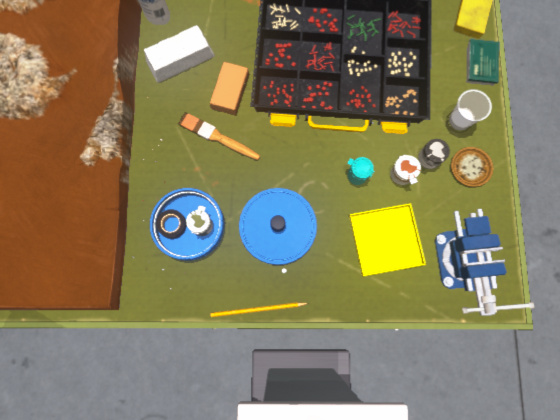

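View pics/side1.png

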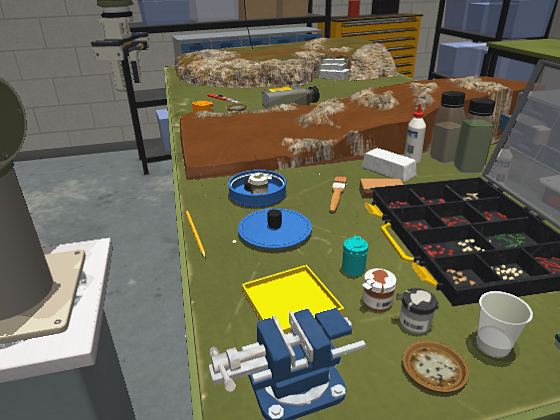

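Candidates for the pot are the one in the tub with the olive cap (198,221), the turquoise one (361,169), the red-brown one (407,168) and the black-capped one (436,152). I choose (198,221). The lid is at (278,224) (the rusty tin lid is at (471,167)), the tray at (388,240) and the tub at (187,224).

```bash
python3 - <<'E'
from h import *
z=np.load('top1.npz'); P=z['P'];p=z['p']
c=p[170:280,130:250]; save('crop1.png',cv2.resize(c,None,fx=6,fy=5.45,interpolation=cv2.INTER_CUBIC))
hsv=cv2.cvtColor(p,cv2.COLOR_RGB2HSV); v,u=np.mgrid[:420,:560]
def fit(q):
    A=np.c_[2*q[:,:2],np.ones(len(q))]; s=np.linalg.lstsq(A,(q[:,:2]**2).sum(1),rcond=None)[0]
    return s[:2],np.sqrt(s[2]+s[:2]@s[:2])
blue=(hsv[...,0]>98)&(hsv[...,0]<118)&(hsv[...,1]>150)
for n,(a,b,lo,hi) in dict(tub=(140,232,.031,.041),lid=(234,322,.006,.018)).items():
    m=(blue&(u>a)&(u<b)&(v>180)&(v<270)&(P[...,2]>lo)&(P[...,2]<hi))
    q=P[m]; hull=cv2.convexHull(q[:,:2].astype(np.float32))[:,0]
    print(n,len(q),cv2.minEnclosingCircle(hull),fit(hull),np.median(q[:,2]))
m=(u>260)&(u<296)&(v>205)&(v<245)&(P[...,2]>.043)&(P[...,2]<.056); q=P[m]; print('knob',len(q),cv2.minEnclosingCircle(q[:,:2].astype(np.float32)),np.median(q[:,2]))
m=(u>180)&(u<216)&(v>198)&(v<242)&(P[...,2]>.055)&(P[...,2]<.075); q=P[m]; print('cap',len(q),np.median(q[:,2]),fit(cv2.convexHull(q[:,:2].astype(np.float32))[:,0]),q.min(0),q.max(0))
yl=(hsv[...,0]>24)&(hsv[...,0]<34)&(hsv[...,1]>150)&(hsv[...,2]>150)&(u>340)&(u<435)&(v>195)&(v<285)&(P[...,2]>.009)
q=P[yl];print('tray',len(q),cv2.minAreaRect(q[:,:2].astype(np.float32)))
for (v0,u0) in [(221,90),(250,60),(224,118),(140,100),(280,100)]: print(P[v0,u0].round(3))
E
```

```text
tub 411 ((0.4882863163948059, 0.2633907198905945), 0.07070139795541763) (array([0.48813313, 0.26317676]), np.float64(0.07005555087370366)) 0.03512184587289979
lid 4330 ((0.48818740248680115, 0.08472432941198349), 0.07745019346475601) (array([0.48813308, 0.08501861]), np.float64(0.07661319194388835)) 0.013711163809251914
knob 182 ((0.4883570671081543, 0.08597039431333542), 0.01496179774403572) 0.047393163849223874
cap 443 0.0614154558437251 (array([0.49112791, 0.23693523]), np.float64(0.023472444113357062)) [0.46496924 0.21620754 0.05512519] [0.51663948 0.25825014 0.06655886]
tray 444 ((0.46255597472190857, -0.13250836730003357), (0.12628604471683502, 0.12670373916625977), 10.530933380126953)
[0.49  0.447 0.041]
[0.433 0.498 0.042]
[0.486 0.396 0.033]
[0.649 0.435 0.056]
[0.377 0.42  0.037]
```

View pics/crop1.png

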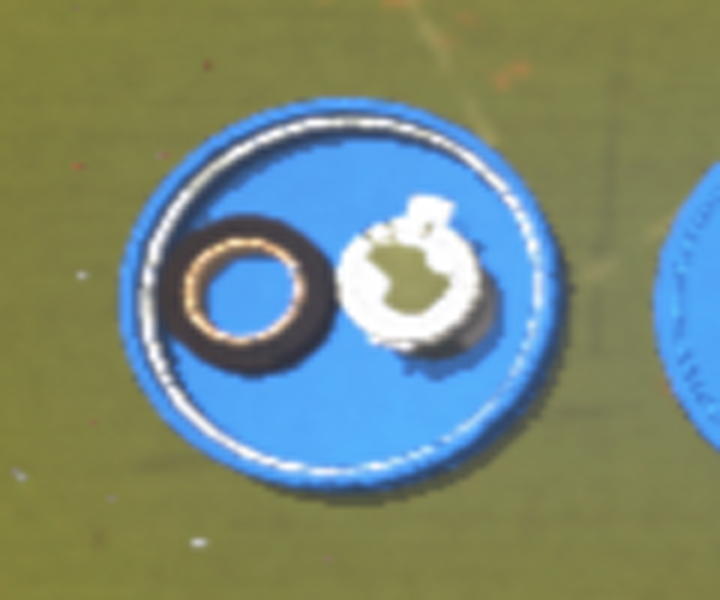

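The crop confirms it: the white cap with the olive smear is at crop (410,285). Its tab at (430,212) points to about world +x, and the tape roll is at (245,295). I'll check obstacle heights and work out the first move.

```bash
cat >> h.py <<'E'
from scipy.spatial.transform import Rotation as Ro
def plan(xyz,yaw):
    """target TCP, yaw=direction (deg) of tool y in world, tool down; prints scaled totals: shift first, in the present tool frame, and turn"""
    s=robot.read_state(); R=Ro.from_rotvec(s['orientation'])
    a=np.deg2rad(yaw); y=np.array([np.cos(a),np.sin(a),0]); z=np.array([0,0,-1.]); T=np.stack([np.cross(y,z),y,z],1)
    print('t',s['t'],'pos',s['tool_pos'].round(4),'yaw',np.degrees(np.arctan2(*R.as_matrix()[1::-1,1])).round(2),'open',round(s['opening'],4),'F',s['force'].round(1))
    print('slide',(R.inv().apply(np.array(xyz)-s['tool_pos'])/.25).round(4),'twist',((R.inv()*Ro.from_matrix(T)).as_rotvec(degrees=True)/60).round(4))
E
python3 - <<'E'
from h import *
z=np.load('top1.npz'); P=z['P']
v,u=np.mgrid[:420,:560]
m=(u>436)&(u<535)&(v>205)&(v<318)&(P[...,2]>.02); q=P[m]; print('vise',q.min(0),q.max(0)); q=q[q[:,2]>.08]; print(q.min(0) if len(q) else 0,q.max(0) if len(q) else 0)
m=(u>180)&(u<220)&(v>198)&(v<242)&(P[...,2]>.05)&(P[...,2]<.08); q=P[m]-[.491,.237,0]; r=np.hypot(q[:,0],q[:,1]); k=q[r>.0235]; print(k.round(4))
plan((.491,.237,.17),76)
E
```

```text
vise [ 0.31760575 -0.35624425  0.02012008] [ 0.51271816 -0.23949547  0.1135377 ]
[ 0.32156179 -0.35624425  0.08000547] [ 0.50090059 -0.24745864  0.1135377 ]
[[ 0.0256 -0.0002  0.0584]
 [ 0.0256 -0.0022  0.0588]
 [ 0.0256 -0.0041  0.0589]
 [ 0.0254 -0.0061  0.0595]
 [ 0.0251 -0.0083  0.0608]
 [ 0.024  -0.0001  0.0572]
 [ 0.0243 -0.0017  0.0558]
 [ 0.0235 -0.0043  0.0595]
 [ 0.0235 -0.0062  0.0595]
 [ 0.0233 -0.0083  0.0604]
 [ 0.024  -0.0096  0.0571]
 [ 0.0243 -0.0113  0.0558]
 [ 0.0224 -0.0094  0.0557]
 [ 0.0221 -0.0115  0.0569]
 [-0.0166 -0.0168  0.0567]
 [-0.0192 -0.0137  0.0605]
 [-0.0188 -0.0152  0.0582]
 [-0.0176 -0.0159  0.0514]
 [-0.0208  0.0111  0.0582]
 [-0.0213 -0.0102  0.0619]
 [-0.0209 -0.0117  0.0595]
 [-0.02   -0.0127  0.0544]
 [-0.0197 -0.0142  0.0521]
 [-0.0227  0.0092  0.058 ]
 [-0.0226  0.0074  0.0577]
 [-0.023   0.005   0.0602]
 [-0.0234 -0.003   0.0628]
 [-0.0232 -0.0047  0.0619]
 [-0.0232 -0.0065  0.0616]
 [-0.0225 -0.0077  0.0576]
 [-0.0224 -0.0095  0.0571]
 [-0.0213 -0.0121  0.0502]
 [-0.0243  0.0114  0.056 ]
 [-0.024   0.0098  0.0546]
 [-0.0239  0.008   0.054 ]
 [-0.0243  0.0038  0.0563]
 [-0.0241  0.0021  0.0553]
 [-0.0244 -0.0001  0.0572]
 [-0.0244 -0.002   0.0572]
 [-0.0238 -0.0032  0.0534]
 [-0.0239 -0.0053  0.0544]
 [-0.0235 -0.0087  0.0522]
 [-0.0255  0.0065  0.0519]
 [-0.0256  0.0044  0.0525]
 [-0.026   0.0021  0.0551]
 [-0.026   0.0001  0.0554]
 [-0.0256 -0.0013  0.0527]
 [-0.0273 -0.0011  0.0515]]
t 0.1 pos [0.2088 0.562  0.2177] yaw 69.61 open 0.0933 F [ 0.2 -0.5  0.8]
slide [-1.5111 -0.8248  0.1919] twist [-0.0016 -0.0003 -0.1065]
```

Emit:
play_rows:
  slide:
    - [-0.06,-0.035,0]
    - [-0.1,-0.055,0]
    - [-0.1,-0.055,0]
    - [-0.1,-0.055,0]
    - [-0.1,-0.055,0]
    - [-0.1,-0.055,0]
    - [-0.1,-0.055,0]
    - [-0.1,-0.055,0]
  twist:
    - [0,0,0]
    - [0,0,0]
    - [0,0,0]
    - [0,0,0]
    - [0,0,0]
    - [0,0,0]
    - [0,0,0]
    - [0,0,0]
  fingers: -1
  force: 15

```text
t: 0.9
tool_pos: [0.3513, 0.3959, 0.2184]
orientation: [-0.556, -3.092, 0.001]
force: [0.7, -1.7, 0.0]
opening: 0.093
gripper_force: 0.0
```

Emit:
play_rows:
  slide:
    - [-0.1,-0.055,0.03]
    - [-0.1,-0.055,0.03]
    - [-0.1,-0.055,0.03]
    - [-0.1,-0.055,0.03]
    - [-0.1,-0.055,0.03]
    - [-0.1,-0.055,0.02]
    - [-0.1,-0.055,0.02]
    - [-0.05,-0.02,0]
  twist:
    - [0,0,0]
    - [0,0,0]
    - [0,0,0]
    - [0,0,0]
    - [0,0,0]
    - [0,0,0]
    - [0,0,0]
    - [0,0,-0.11]

```text
t: 1.7
tool_pos: [0.4916, 0.2345, 0.1699]
orientation: [-0.379, -3.117, 0.003]
force: [-0.1, -1.1, 0.4]
opening: 0.0927
gripper_force: 0.0
```

```bash
python3 - <<'E'
from h import *
plan((.491,.237,.17),77)
c,p,d=grab('wrist'); save('wrist1.png',p); np.savez('wrist1.npz',P=cloud(c,d),p=p); print(np.array(c['world_from_camera']).round(3))
plan((.491,.237,.17),77)
E
```

```text
t 1.7 pos [0.4916 0.2345 0.1699] yaw 76.13 open 0.0927 F [-0.1 -1.1  0.4]
slide [ 0.0046  0.0093 -0.0003] twist [-0.0017 -0.001  -0.0145]
[[ 0.239  0.942  0.233  0.426]
 [ 0.971 -0.232 -0.059  0.252]
 [-0.002  0.241 -0.971  0.337]
 [ 0.     0.     0.     1.   ]]
t 1.75 pos [0.4926 0.2339 0.1704] yaw 76.7 open 0.0929 F [ 0.7 -0.7 -0.7]
slide [0.009  0.0105 0.0014] twist [-0.0017  0.     -0.005 ]
```

View pics/wrist1.png

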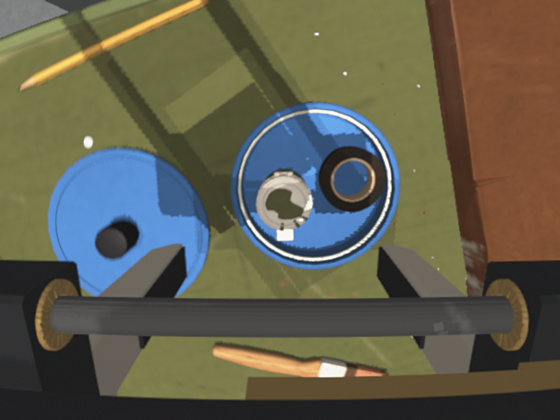

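The wrist view shows the olive-smeared cap at (284,203) with its tab at (285,235). The tab points straight down the image, so the yaw matches. The tape roll is at (351,180). Next I refine the cap centre from this depth.

```bash
python3 - <<'E'
from h import *
z=np.load('wrist1.npz'); P=z['P']; v,u=np.mgrid[:420,:560]
m=(u>250)&(u<320)&(v>165)&(v<245)&(P[...,2]>.045)&(P[...,2]<.08); q=P[m]
a=np.radians(-13.7); X=q[:,:2]@[np.cos(a),np.sin(a)]; Y=q[:,:2]@[-np.sin(a),np.cos(a)]
print(len(q),np.percentile(q[:,2],[5,50,95]),'Y',np.percentile(Y,[0,1,99,100]),'X',np.percentile(X,[0,1,99,100]))
y=(np.percentile(Y,.5)+np.percentile(Y,99.5))/2; x=X.max()-.028
for x in(X.max()-.028,X.min()+.022): print(x*np.array([np.cos(a),np.sin(a)])+y*np.array([-np.sin(a),np.cos(a)]))
m=(u>225)&(u<405)&(v>95)&(v<275)&(P[...,2]>.031)&(P[...,2]<.041); print(cv2.minEnclosingCircle(cv2.convexHull(P[m][:,:2].astype(np.float32))))
plan((.491,.237,.042),76.3)
E
```

```text
2735 [0.05705466 0.0626158  0.06462781] Y [0.32602614 0.32699337 0.36691599 0.36849898] X [0.39229261 0.39358018 0.44517508 0.44648281]
[0.48875983 0.23801645]
[0.48468885 0.23900885]
((0.4875410199165344, 0.2655843496322632), 0.07150816172361374)
t 1.75 pos [0.4926 0.2339 0.1704] yaw 76.7 open 0.0929 F [ 0.7 -0.7 -0.7]
slide [0.009  0.0114 0.5134] twist [-0.0017  0.0001  0.0067]
```

Emit:
play_rows:
  slide:
    - [0.022,0.012,0.05]
    - [0,0,0.1]
    - [0,0,0.1]
    - [0,0,0.1]
    - [0,0,0.08]
    - [0,0,0.06]
    - [0,0,0.03]
    - [0,0,0]
  twist:
    - [0,0,0]
    - [0,0,0]
    - [0,0,0]
    - [0,0,0]
    - [0,0,0]
    - [0,0,0]
    - [0,0,0]
    - [0,0,0]

```text
t: 2.55
tool_pos: [0.4851, 0.2419, 0.04]
orientation: [-0.377, -3.117, 0.001]
force: [0.5, 0.8, 1.0]
opening: 0.0928
gripper_force: 0.0
```

Emit:
play_rows:
  slide:
    - [0,0,0]
    - [0,0,0]
    - [0,0,0]
    - [0,0,0]
    - [0,0,0]
    - [0,0,0]
    - [0,0,0]
    - [0,0,0]
  twist:
    - [0,0,0]
    - [0,0,0]
    - [0,0,0]
    - [0,0,0]
    - [0,0,0]
    - [0,0,0]
    - [0,0,0]
    - [0,0,0]
  fingers: 1
  force: 15

```text
t: 3.35
tool_pos: [0.4864, 0.2418, 0.0411]
orientation: [-0.377, -3.119, 0.0]
force: [-0.3, -0.2, 0.4]
opening: 0.0423
gripper_force: 14.9
```

Emit:
play_rows:
  slide:
    - [0,0,-0.02]
    - [0,0,-0.04]
    - [0,0,-0.06]
    - [0,0,-0.06]
    - [0,0,-0.06]
    - [0,0,-0.06]
    - [0,0,-0.04]
    - [0,0,0]
  twist:
    - [0,0,0]
    - [0,0,0]
    - [0,0,0]
    - [0,0,0]
    - [0,0,0]
    - [0,0,0]
    - [0,0,0]
    - [0,0,0]

```text
t: 4.15
tool_pos: [0.4877, 0.2423, 0.1286]
orientation: [0.377, 3.116, 0.003]
force: [0.1, 0.4, -0.1]
opening: 0.0426
gripper_force: 14.9
```

```bash
python3 - <<'E'
from h import *
plan((.463,-.128,.125),76)
c,p,d=grab('side'); save('side2.png',p[100:340,180:460])
plan((.463,-.128,.125),76)
E
```

```text
t 4.15 pos [0.4877 0.2423 0.1286] yaw 76.21 open 0.0426 F [ 0.1  0.4 -0.1]
slide [-0.2571 -1.4622  0.012 ] twist [0.002  0.0028 0.0036]
t 4.2 pos [0.487  0.2421 0.1272] yaw 76.22 open 0.0423 F [-1.  -0.  -0.3]
slide [-0.2595 -1.4605  0.0075] twist [0.001  0.0015 0.0036]
```

View pics/side2.png

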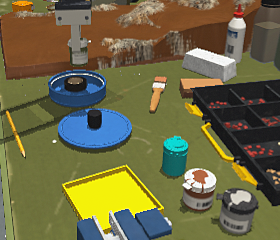

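The tub (78,88) now holds only the tape roll. The gripper above it, at (75,50), has closed on the pot. Next I carry it to the tray.

Emit:
play_rows:
  slide:
    - [-0.008,-0.04,0]
    - [-0.015,-0.08,0]
    - [-0.018,-0.1,0]
    - [-0.018,-0.1,0]
    - [-0.018,-0.1,0]
    - [-0.018,-0.1,0]
    - [-0.018,-0.1,0]
    - [-0.018,-0.1,0]
  twist:
    - [0,0,0]
    - [0,0,0]
    - [0,0,0]
    - [0,0,0]
    - [0,0,0]
    - [0,0,0]
    - [0,0,0]
    - [0,0,0]

```text
t: 5.0
tool_pos: [0.4741, 0.0576, 0.1249]
orientation: [-0.377, -3.117, 0.001]
force: [0.1, -0.9, 0.2]
opening: 0.0425
gripper_force: 14.9
```

Emit:
play_rows:
  slide:
    - [-0.018,-0.1,0]
    - [-0.018,-0.1,0]
    - [-0.018,-0.1,0]
    - [-0.018,-0.1,0]
    - [-0.018,-0.1,0]
    - [-0.018,-0.1,0]
    - [-0.015,-0.08,0]
    - [-0.008,-0.06,0]
  twist:
    - [0,0,0]
    - [0,0,0]
    - [0,0,0]
    - [0,0,0]
    - [0,0,0]
    - [0,0,0]
    - [0,0,0]
    - [0,0,0]

```text
t: 5.8
tool_pos: [0.4616, -0.1298, 0.1249]
orientation: [-0.378, -3.117, -0.0]
force: [0.4, 0.2, -1.3]
opening: 0.0422
gripper_force: 14.9
```

```bash
python3 - <<'E'
from h import *
plan((.463,-.128,.041),76)
c,p,d=grab('side'); P=cloud(c,d); save('side3.png',cv2.resize(p[150:380,180:420],None,fx=2.5,fy=2.5))
m=(abs(P[...,0]-.463)<.06)&(abs(P[...,1]+.128)<.06)&(P[...,2]>.05)&(P[...,2]<.125); q=P[m]
for h in np.arange(.05,.125,.005):
    k=q[(q[:,2]>=h)&(q[:,2]<h+.005)]; print(round(h,3),len(k),k[:,:2].min(0).round(3) if len(k) else '',k[:,:2].max(0).round(3) if len(k) else '')
E
```

```text
t 5.8 pos [ 0.4616 -0.1298  0.1249] yaw 76.15 open 0.0422 F [ 0.4  0.2 -1.3]
slide [-0.0043  0.0083  0.3356] twist [-0.0001 -0.002   0.0026]
0.05 0  
0.055 0  
0.06 0  
0.065 0  
0.07 0  
0.075 0  
0.08 0  
0.085 6 [ 0.444 -0.155] [ 0.481 -0.139]
0.09 67 [ 0.443 -0.157] [ 0.481 -0.135]
0.095 72 [ 0.443 -0.157] [ 0.483 -0.135]
0.1 77 [ 0.443 -0.156] [ 0.483 -0.135]
0.105 76 [ 0.444 -0.156] [ 0.483 -0.134]
0.11 75 [ 0.444 -0.156] [ 0.483 -0.134]
0.115 75 [ 0.444 -0.155] [ 0.482 -0.135]
0.12 55 [ 0.444 -0.157] [ 0.483 -0.128]
```

View pics/side3.png

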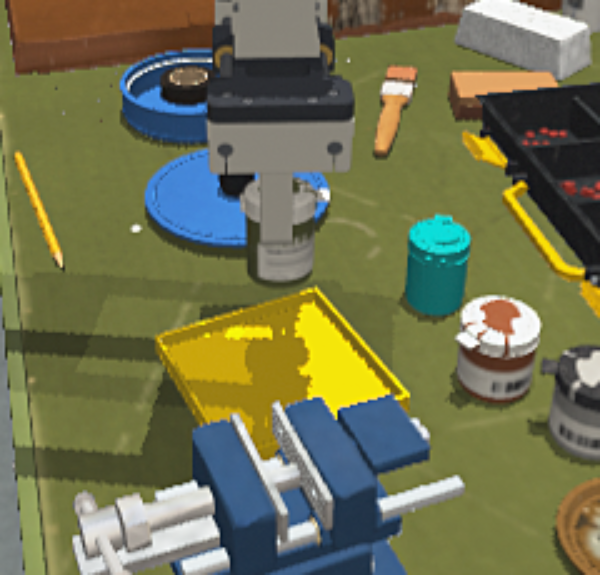

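The pot hangs upright over the tray, its base at about (280,275) and z ≈ 0.088. Next I lower it.

Emit:
play_rows:
  slide:
    - [0,0.01,0.03]
    - [0,0,0.06]
    - [0,0,0.06]
    - [0,0,0.06]
    - [0,0,0.05]
    - [0,0,0.04]
    - [0,0,0.016]
    - [0,0,0]
  twist:
    - [0,0,0]
    - [0,0,0]
    - [0,0,0]
    - [0,0,0]
    - [0,0,0]
    - [0,0,0]
    - [0,0,0]
    - [0,0,0]

```text
t: 6.65
tool_pos: [0.4632, -0.1255, 0.0465]
orientation: [-0.376, -3.118, -0.001]
force: [0.7, 0.0, -1.1]
opening: 0.0425
gripper_force: 14.9
```

Emit:
play_rows:
  slide:
    - [0,0,0.004]
    - [0,0,0.004]
    - [0,0,0.004]
    - [0,0,0.004]
    - [0,0,0.004]
    - [0,0,0.004]
    - [0,0,0]
    - [0,0,0]
  twist:
    - [0,0,0]
    - [0,0,0]
    - [0,0,0]
    - [0,0,0]
    - [0,0,0]
    - [0,0,0]
    - [0,0,0]
    - [0,0,0]

```text
t: 7.45
tool_pos: [0.4636, -0.1258, 0.0411]
orientation: [-0.377, -3.119, -0.0]
force: [-0.4, -0.0, -0.7]
opening: 0.0422
gripper_force: 14.9
```

Nothing has touched yet, so I go down in 0.5 mm steps.

Emit:
play_rows:
  slide:
    - [0,0,0.002]
    - [0,0,0.002]
    - [0,0,0.002]
    - [0,0,0]
    - [0,0,0]
    - [0,0,0]
    - [0,0,0]
    - [0,0,0]
  twist:
    - [0,0,0]
    - [0,0,0]
    - [0,0,0]
    - [0,0,0]
    - [0,0,0]
    - [0,0,0]
    - [0,0,0]
    - [0,0,0]

```text
t: 8.25
tool_pos: [0.4639, -0.126, 0.04]
orientation: [0.377, 3.118, -0.0]
force: [-0.3, 0.2, 5.6]
opening: 0.0424
gripper_force: 15.0
```

The force reading shows contact, so I release and rise.

Emit:
play_rows:
  slide:
    - [0,0,0]
    - [0,0,0]
    - [0,0,0]
    - [0,0,0]
    - [0,0,0]
    - [0,0,0]
    - [0,0,0]
    - [0,0,0]
  twist:
    - [0,0,0]
    - [0,0,0]
    - [0,0,0]
    - [0,0,0]
    - [0,0,0]
    - [0,0,0]
    - [0,0,0]
    - [0,0,0]
  fingers: -1

```text
t: 9.05
tool_pos: [0.4636, -0.1258, 0.0396]
orientation: [-0.377, -3.119, 0.0]
force: [-0.4, -0.6, -0.1]
opening: 0.0924
gripper_force: 0.0
```

Emit:
play_rows:
  slide:
    - [0,0,-0.03]
    - [0,0,-0.06]
    - [0,0,-0.1]
    - [0,0,-0.1]
    - [0,0,-0.1]
    - [0,0,-0.05]
    - [0,0,0]
    - [0,0,0]
  twist:
    - [0,0,0]
    - [0,0,0]
    - [0,0,0]
    - [0,0,0]
    - [0,0,0]
    - [0,0,0]
    - [0,0,0]
    - [0,0,0]

```text
t: 9.85
tool_pos: [0.4634, -0.1257, 0.149]
orientation: [-0.377, -3.119, -0.0]
force: [-0.2, -0.5, -0.5]
opening: 0.093
gripper_force: 0.0
```

```bash
python3 - <<'E'
from h import *
c,p,d=grab('top'); P=cloud(c,d); save('top2.png',cv2.resize(p[140:300,130:450],None,fx=2.4,fy=2.4))
v,u=np.mgrid[:420,:560]
m=(u>260)&(u<296)&(v>205)&(v<245)&(P[...,2]>.043)&(P[...,2]<.056); q=P[m]; print('knob',len(q),cv2.minEnclosingCircle(q[:,:2].astype(np.float32)) if len(q) else 0)
plan((.488,.0855,.12),76)
E
```

```text
knob 184 ((0.4884784519672394, 0.085433728992939), 0.014974250458180904)
t 9.9 pos [ 0.4629 -0.1256  0.1483] yaw 76.21 open 0.0931 F [ 0.   1.6 -0.1]
slide [0.1034 0.8439 0.1136] twist [ 0.0002 -0.0017  0.0035]
```

View pics/top2.png

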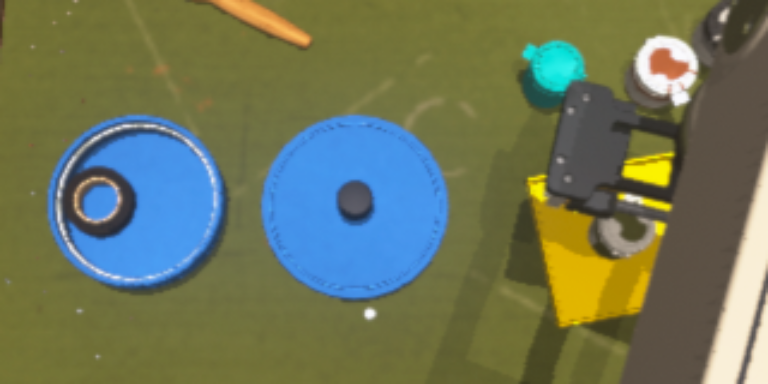

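The pot stands in the tray at (625,232). The tub holds only the tape (100,200), and the lid knob is at (355,201), unmoved. Next is the lid.

Emit:
play_rows:
  slide:
    - [0.007,0.06,0]
    - [0.014,0.12,0]
    - [0.016,0.13,0.02]
    - [0.016,0.13,0.02]
    - [0.016,0.13,0.02]
    - [0.016,0.13,0.02]
    - [0.012,0.1,0.02]
    - [0.006,0.044,0.01]
  twist:
    - [0,0,0]
    - [0,0,0]
    - [0,0,0]
    - [0,0,0]
    - [0,0,0]
    - [0,0,0]
    - [0,0,0]
    - [0,0,0]

```text
t: 10.7
tool_pos: [0.4875, 0.087, 0.1199]
orientation: [-0.374, -3.116, 0.0]
force: [0.6, -0.1, -0.2]
opening: 0.0928
gripper_force: 0.0
```

```bash
python3 - <<'E'
from h import *
cams.read_camera('side')
plan((.488,.0855,.021),76.2); plan((.488,.0855,.021),76.2)
E
```

```text
t 10.75 pos [0.4875 0.0874 0.1199] yaw 76.33 open 0.0929 F [-1.2  0.9  0.1]
slide [-0.0051 -0.0069  0.3955] twist [-0.0003 -0.0033  0.0022]
t 10.75 pos [0.4875 0.0874 0.1199] yaw 76.33 open 0.0929 F [-1.2  0.9  0.1]
slide [-0.0051 -0.0069  0.3955] twist [-0.0003 -0.0033  0.0022]
```

Emit:
play_rows:
  slide:
    - [-0.005,-0.007,0.04]
    - [0,0,0.07]
    - [0,0,0.08]
    - [0,0,0.08]
    - [0,0,0.06]
    - [0,0,0.04]
    - [0,0,0.025]
    - [0,0,0]
  twist:
    - [0,0,0]
    - [0,0,0]
    - [0,0,0]
    - [0,0,0]
    - [0,0,0]
    - [0,0,0]
    - [0,0,0]
    - [0,0,0]

```text
t: 11.55
tool_pos: [0.4891, 0.0825, 0.0225]
orientation: [-0.378, -3.117, 0.001]
force: [-0.1, -0.4, 0.2]
opening: 0.0932
gripper_force: 0.0
```

Emit:
play_rows:
  slide:
    - [0,0,0]
    - [0,0,0]
    - [0,0,0]
    - [0,0,0]
    - [0,0,0]
    - [0,0,0]
    - [0,0,0]
    - [0,0,0]
  twist:
    - [0,0,0]
    - [0,0,0]
    - [0,0,0]
    - [0,0,0]
    - [0,0,0]
    - [0,0,0]
    - [0,0,0]
    - [0,0,0]
  fingers: 1
  force: 30

```text
t: 12.35
tool_pos: [0.4897, 0.0833, 0.0234]
orientation: [-0.377, -3.119, -0.0]
force: [0.4, 1.6, -0.6]
opening: 0.0336
gripper_force: 0.5
```

Emit:
play_rows:
  slide:
    - [0,0,-0.02]
    - [0,0,-0.04]
    - [0,0,-0.06]
    - [0,0,-0.06]
    - [0,0,-0.06]
    - [0,0,-0.06]
    - [0,0,-0.02]
    - [0,0,0]
  twist:
    - [0,0,0]
    - [0,0,0]
    - [0,0,0]
    - [0,0,0]
    - [0,0,0]
    - [0,0,0]
    - [0,0,0]
    - [0,0,0]

```text
t: 13.15
tool_pos: [0.4905, 0.0833, 0.1046]
orientation: [0.377, 3.117, 0.001]
force: [-0.2, -0.7, -1.1]
opening: 0.0292
gripper_force: 30.0
```

```bash
python3 - <<'E'
from h import *
cams.read_camera('side')
plan((.488,.264,.1),76.2)
E
```

```text
t 13.2 pos [0.4898 0.0832 0.1036] yaw 76.21 open 0.0294 F [ 0.5 -0.8 -1.8]
slide [0.1794 0.7006 0.0144] twist [0.0001 0.0005 0.0002]
```

Emit:
play_rows:
  slide:
    - [0.012,0.05,0]
    - [0.025,0.1,0]
    - [0.03,0.11,0]
    - [0.03,0.12,0]
    - [0.03,0.12,0]
    - [0.025,0.1,0]
    - [0.018,0.07,0]
    - [0.01,0.03,0]
  twist:
    - [0,0,0]
    - [0,0,0]
    - [0,0,0]
    - [0,0,0]
    - [0,0,0]
    - [0,0,0]
    - [0,0,0]
    - [0,0,0]

```text
t: 14.0
tool_pos: [0.4865, 0.266, 0.1022]
orientation: [-0.374, -3.117, 0.001]
force: [0.6, -0.7, -1.8]
opening: 0.0289
gripper_force: 30.0
```

```bash
python3 - <<'E'
from h import *
c,p,d=grab('side'); P=cloud(c,d); save('side4.png',cv2.resize(p[80:260,180:360],None,fx=3,fy=3))
plan((.488,.264,.05),76.2)
hsv=cv2.cvtColor(p,cv2.COLOR_RGB2HSV)
m=(hsv[...,0]>98)&(hsv[...,0]<118)&(hsv[...,1]>130)&(abs(P[...,0]-.49)<.1)&(abs(P[...,1]-.264)<.1)&(P[...,2]>.084)&(P[...,2]<.12)
q=P[m]; A=np.c_[q[:,:2]-[.489,.262],np.ones(len(q))]; s=np.linalg.lstsq(A,q[:,2],rcond=None)[0]
r=q[:,2]-A@s; k=abs(r)<.004; s=np.linalg.lstsq(A[k],q[k,2],rcond=None)[0]; print('plane',len(q),k.sum(),s)
print(cv2.minEnclosingCircle(cv2.convexHull(q[:,:2].astype(np.float32))))
E
```

```text
t 14.05 pos [0.4865 0.2661 0.1024] yaw 76.32 open 0.0292 F [-0.8  0.  -1.2]
slide [-0.0083 -0.0067  0.2094] twist [-0.0003 -0.0016  0.002 ]
plane 1212 1198 [-0.00102156 -0.00063677  0.08976722]
((0.48511865735054016, 0.2628834545612335), 0.07853808999061584)
```

View pics/side4.png

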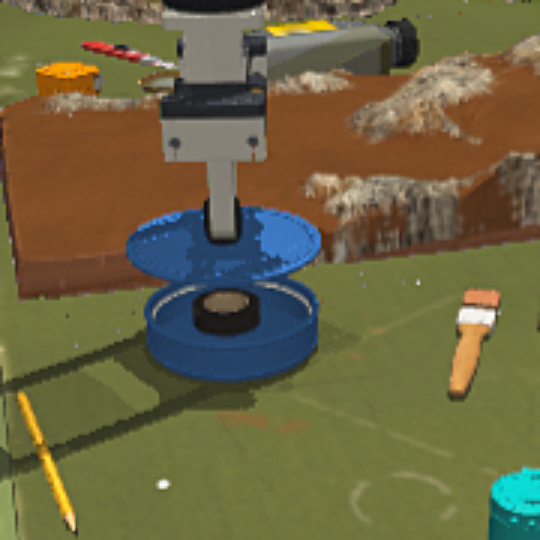

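The lid is level (tilt 0.001 rad), with its centre at (224,243) above the tub at (233,320). Its flange top must drop about 49 mm. I lower it most of the way and then creep.

Emit:
play_rows:
  slide:
    - [-0.008,-0.006,0.02]
    - [0,0,0.04]
    - [0,0,0.04]
    - [0,0,0.03]
    - [0,0,0.02]
    - [0,0,0.01]
    - [0,0,0.01]
    - [0,0,0]
  twist:
    - [0,0,0]
    - [0,0,0]
    - [0,0,0]
    - [0,0,0]
    - [0,0,0]
    - [0,0,0]
    - [0,0,0]
    - [0,0,0]

```text
t: 14.85
tool_pos: [0.4892, 0.2619, 0.0608]
orientation: [-0.377, -3.119, 0.0]
force: [-0.1, -0.8, -1.5]
opening: 0.0292
gripper_force: 30.0
```

Emit:
play_rows:
  slide:
    - [0,0,0.004]
    - [0,0,0.004]
    - [0,0,0.004]
    - [0,0,0.004]
    - [0,0,0.003]
    - [0,0,0]
    - [0,0,0]
    - [0,0,0]
  twist:
    - [0,0,0]
    - [0,0,0]
    - [0,0,0]
    - [0,0,0]
    - [0,0,0]
    - [0,0,0]
    - [0,0,0]
    - [0,0,0]

```text
t: 15.65
tool_pos: [0.4893, 0.262, 0.0562]
orientation: [0.377, 3.119, -0.0]
force: [-0.5, -0.4, -1.5]
opening: 0.0294
gripper_force: 30.0
```

Emit:
play_rows:
  slide:
    - [0,0,0.003]
    - [0,0,0.003]
    - [0,0,0.003]
    - [0,0,0.002]
    - [0,0,0.002]
    - [0,0,0]
    - [0,0,0]
    - [0,0,0]
  twist:
    - [0,0,0]
    - [0,0,0]
    - [0,0,0]
    - [0,0,0]
    - [0,0,0]
    - [0,0,0]
    - [0,0,0]
    - [0,0,0]

```text
t: 16.45
tool_pos: [0.4892, 0.262, 0.0529]
orientation: [0.377, 3.119, 0.0]
force: [-0.3, -0.5, -2.0]
opening: 0.0291
gripper_force: 30.0
```

Emit:
play_rows:
  slide:
    - [0,0,0.002]
    - [0,0,0.002]
    - [0,0,0.002]
    - [0,0,0.002]
    - [0,0,0]
    - [0,0,0]
    - [0,0,0]
    - [0,0,0]
  twist:
    - [0,0,0]
    - [0,0,0]
    - [0,0,0]
    - [0,0,0]
    - [0,0,0]
    - [0,0,0]
    - [0,0,0]
    - [0,0,0]

```text
t: 17.25
tool_pos: [0.4894, 0.2619, 0.0518]
orientation: [0.377, 3.119, -0.0]
force: [-4.5, -3.4, 7.5]
opening: 0.0296
gripper_force: 30.0
```

Emit:
play_rows:
  slide:
    - [0,0,0]
    - [0,0,0]
    - [0,0,0]
    - [0,0,0]
    - [0,0,0]
    - [0,0,0]
    - [0,0,0]
    - [0,0,0]
  twist:
    - [0,0,0]
    - [0,0,0]
    - [0,0,0]
    - [0,0,0]
    - [0,0,0]
    - [0,0,0]
    - [0,0,0]
    - [0,0,0]
  fingers: -1

```text
t: 18.05
tool_pos: [0.4893, 0.262, 0.0509]
orientation: [-0.377, -3.119, 0.0]
force: [0.1, 0.0, -0.1]
opening: 0.0884
gripper_force: 0.0
```

Emit:
play_rows:
  slide:
    - [0,0,-0.03]
    - [0,0,-0.06]
    - [0,0,-0.1]
    - [0,0,-0.1]
    - [0,0,-0.1]
    - [0,0,-0.1]
    - [0,0,-0.05]
    - [0,0,0]
  twist:
    - [0,0,0]
    - [0,0,0]
    - [0,0,0]
    - [0,0,0]
    - [0,0,0]
    - [0,0,0]
    - [0,0,0]
    - [0,0,0]

```text
t: 18.85
tool_pos: [0.4908, 0.2627, 0.1892]
orientation: [0.376, 3.114, 0.004]
force: [0.2, 0.3, -0.3]
opening: 0.0928
gripper_force: 0.0
```

```bash
python3 - <<'E'
from h import *
print(robot.read_state()['force'],robot.read_state()['opening'])
for n in('side','top','wrist'):
    c,p,d=grab(n); P=cloud(c,d)
    if n=='side': save('side5.png',cv2.resize(p[140:330,180:370],None,fx=3,fy=3))
    hsv=cv2.cvtColor(p,cv2.COLOR_RGB2HSV)
    m=(hsv[...,0]>98)&(hsv[...,0]<118)&(hsv[...,1]>130)&(np.hypot(P[...,0]-.488,P[...,1]-.264)<.085)&(P[...,2]>.033)&(P[...,2]<.06)
    q=P[m]
    if len(q)<100: print(n,len(q)); continue
    A=np.c_[q[:,:2]-[.488,.264],np.ones(len(q))]; k=np.ones(len(q),bool)
    for _ in range(4): s=np.linalg.lstsq(A[k],q[k,2],rcond=None)[0]; k=abs(q[:,2]-A@s)<.003
    print(n,'plane',len(q),k.sum(),s.round(4),cv2.minEnclosingCircle(cv2.convexHull(q[k][:,:2].astype(np.float32))))
    if n=='side':
        m=(np.hypot(P[...,0]-.463,P[...,1]+.126)<.035)&(P[...,2]>.02)&(P[...,2]<.09); q=P[m]; print('pot',len(q),np.percentile(q[:,2],[50,99]),q.min(0),q.max(0))
E
```

```text
[ 0.23627693  0.33944919 -0.33804628] 0.09283161420927873
side plane 1303 1272 [-0.0005  0.0015  0.0394] ((0.48711541295051575, 0.259686678647995), 0.0794270858168602)
pot 847 [0.05409564 0.06213123] [ 0.44201888 -0.15393967  0.02005605] [ 0.49483014 -0.11077218  0.06297954]
top plane 875 826 [ 0.0013 -0.0054  0.0404] ((0.4947319030761719, 0.24321189522743225), 0.0735061764717102)
wrist plane 22832 22823 [-0.0006  0.0001  0.0419] ((0.48674312233924866, 0.2633879482746124), 0.07728209346532822)
```

View pics/side5.png

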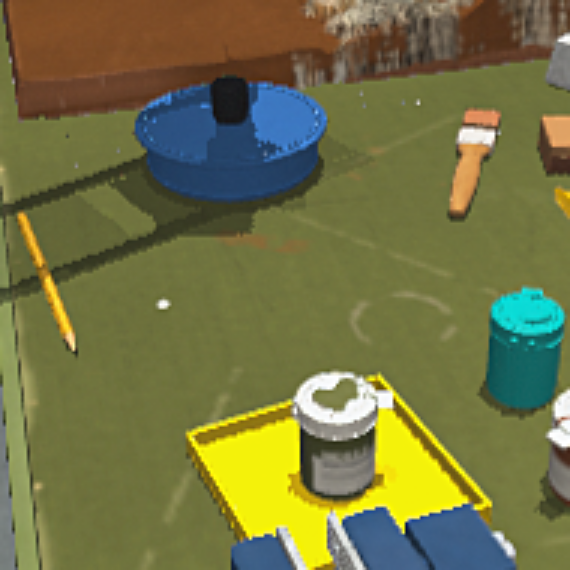

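The pot stands upright in the tray at (338,435). The lid is flat on the tub at (230,120): its top is at z ≈ 0.041 with near-zero tilt, centred within 1–2 mm.

```bash
python3 -c "
from plant import robot
print(robot.close_job())"
```

```text
the job is handed in; nothing more can be done
None
```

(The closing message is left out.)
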